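# Load a row of engraving blanks against the spring stop

## Task

Square the four loose round blanks up against the fence of the black loading fixture, then slide them along it as one unbroken row onto the spring stop and press the row home with a steady push of about 10 N for a good half second. Ease off, then slide the keeper all the way across behind the last blank so that the row is locked in, unbroken and in line along the fence. Do it gently: never push a blank or the stop with more than 15 N, never lift, tip or squeeze a blank out of the row, and leave the small cup, the screwdriver and the mouse where they are.

Things in the scene. Friction and masses are not known exactly. Their poses are not given: they have to be found in the camera images.
- fixture: Loading fixture fixed to the table; place and yaw vary. Black base plate 220 x 400 x 12 mm (its x, y, z). Origin at the centre of the plate's underside, z = 0; x points to the fence, away from the robot, y along the fence, z up. Two keeper guide cheeks fill x = -95 to -23, y = +17 to +52 mm, 16 mm high above the plate. The robot's side of the row and the fence's +y end are otherwise open.
- fence (a point): Point on the inner face of the straight aluminium fence, at its foot: fixture x = +80, y = 0, z = 12 mm; axes as the fixture's. The fence runs from y = -180 to +190 mm, is 12 mm thick and 14 mm high above the plate. A blank against it has its centre at fixture x = +58 mm.
- stop (a joint): How far the stop's pad is pressed in, m: 0 = free, grows along fixture -y, at most 0.005. Steel pad 44 mm wide, 18 mm high, facing fixture +y across the row's centre line, before a block 60 x 18 x 30 mm high. Stiff damped spring, 1 mm per 20 N, comes back. The block is clamped anywhere such that the free pad's face is at fixture y = -150 to -162 mm; its setting is not reported: feel for it.
- row_end (a point): Mark on the plate at fixture x = +58, y = +4, z = 12 mm; axes as the fixture's. When the row is home, blank 4's centre is on it or up to 12 mm beyond it along -y, blank 1's 132 mm further along -y. Sliding the row takes 1 to 3 N besides what reaches the stop.
- blank1: Plain solid white plastic disc, diameter 44 mm, 20 mm high, about 45 g, lying flat and loose on the plate; origin at the centre of its underside, z up (its yaw means nothing). Number 1 of 4 counted from the stop; the row starts 40 to 85 mm short of the stop, with gaps of 1 to 9 mm between blanks, each 1 to 14 mm off the fence.
- blank2: Plain solid white plastic disc, diameter 44 mm, 20 mm high, about 45 g, lying flat and loose on the plate; origin at the centre of its underside, z up (its yaw means nothing). Number 2 of 4 counted from the stop; the row starts 40 to 85 mm short of the stop, with gaps of 1 to 9 mm between blanks, each 1 to 14 mm off the fence.
- blank3: Plain solid white plastic disc, diameter 44 mm, 20 mm high, about 45 g, lying flat and loose on the plate; origin at the centre of its underside, z up (its yaw means nothing). Number 3 of 4 counted from the stop; the row starts 40 to 85 mm short of the stop, with gaps of 1 to 9 mm between blanks, each 1 to 14 mm off the fence.
- blank4: Plain solid white plastic disc, diameter 44 mm, 20 mm high, about 45 g, lying flat and loose on the plate; origin at the centre of its underside, z up (its yaw means nothing). Number 4 of 4 counted from the stop; the row starts 40 to 85 mm short of the stop, with gaps of 1 to 9 mm between blanks, each 1 to 14 mm off the fence.
- keeper (a joint): Slide of the keeper bar along fixture +x, m: 0 = drawn back (tip 78 mm short of the row's centre line), 0.080 = all the way across (tip 2 mm past it); starts at 0 to 0.015. Stays where it is left, takes about 3 N. Bar 10 mm wide (fixture y = +29.5 to +39.5 mm), 4 to 14 mm above the plate: it passes 3.5 to 15.5 mm behind the last blank of a row that is home.
- keeper_knob (a point): Middle of the grey knob (diameter 16 mm, 14 mm high, on a 10 mm post; knob 34 to 48 mm above the plate) on the keeper bar: fixture x = -50 mm + joint value, y = +34.5 mm, z = 53 mm. Push it along fixture +x.
- cup: Small steel cup, diameter 42 mm, 45 mm high, standing loose on the near -y corner of the plate. Leave it alone.
- driver: Screwdriver lying on the table to the left of the fixture. Leave it alone.
- mouse: Black computer mouse on a mat to the right of the fixture. Leave it alone.
Not all that is in view belongs to the job. Leave any orange or turquoise look-alike of the blank3 alone.

How it is judged (in metres and radians):
On the way, in this order (a step that is already met when the one before it is completed fails the run):
1. all four blanks lie against the fence (within 3 mm) while the row is still at least 8 mm short of the stop (x of each of blank1, blank2, blank3, blank4 in the frame of fixture above 0.055 m and y of blank1 in the frame of fixture above -0.12 m), for 0.2 s.
2. the closed-up row is pressed on the stop with more than 6 N (pad in by over 0.3 mm) for 0.3 s, every blank within 3 mm of the fence and no gap over 2 mm (x of each of blank1, blank2, blank3, blank4 in the frame of fixture above 0.055 m and value of joint stop above 0.0003 m and horizontal distance between blank1 and blank2 below 0.046 m and horizontal distance between blank2 and blank3 below 0.046 m and horizontal distance between blank3 and blank4 below 0.046 m and y of blank1 in the frame of fixture below -0.125 m), for 0.3 s.
At the end, for the whole second after the job is handed in: All four blanks lie flat and still on the plate, within 3 mm of the fence, with no gap over 2.5 mm between neighbours and the last one at most 3.5 mm short of the row_end mark, and the keeper stands across behind the last one (joint at least 0.074 m) (x of each of blank1, blank2, blank3, blank4 in the frame of fixture above 0.055 m and y of blank4 in the frame of fixture below 0.0075 m and horizontal distance between blank1 and blank2 below 0.0465 m and horizontal distance between blank2 and blank3 below 0.0465 m and horizontal distance between blank3 and blank4 below 0.0465 m and z of each of blank1, blank2, blank3, blank4 in the frame of fixture below 0.015 m and angle between each of blank1, blank2, blank3, blank4's own z axis and vertical below 0.1 rad and linear speed of each of blank1, blank2, blank3, blank4 below 0.01 m/s and value of joint keeper above 0.074 m and velocity of joint keeper below 0.01 m/s); the robot touches nothing.
It fails at once if a blank is pushed by the gripper, or the stop by the row, with more than 16 N (contact force between any of the arm, the fingers and blank1 above 16 N or contact force between any of the arm, the fingers and blank2 above 16 N or contact force between any of the arm, the fingers and blank3 above 16 N or contact force between any of the arm, the fingers and blank4 above 16 N or value of joint stop above 0.0008 m).
It fails at once if a blank is squeezed out of the row by more than half its diameter (x of any of blank1, blank2, blank3, blank4 in the frame of fixture below 0.036 m).
It fails at once if a blank is lifted or tipped (z of any of blank1, blank2, blank3, blank4 in the frame of fixture above 0.02 m or angle between any of blank1, blank2, blank3, blank4's own z axis and vertical above 0.3 rad).
It fails at once if the cup, the screwdriver or the mouse is moved (distance of any of cup, driver, mouse from where it was at the start of the episode above 0.015 m).
It also fails if it takes over 72 s, if anything falls off the work surface, if the arm or the gripper's body presses on something with over 40 N, if the wrist force passes 120 N, or if a joint passes its speed limit or range.

## Robot

A 6-joint arm with a two-finger parallel gripper is mounted at the origin on the work surface. World frame = base frame: x ahead of the robot, y to its left, z up, the work surface at z = 0. Lengths are in mm, angles in rad, forces in N, time in s.
With the tool pointing down it reaches from about 150 to 775 mm from the base axis. Payload 6.1 kg.
Tool frame: the origin (TCP) lies on the centre line of the jaws, within the pads' length; the fingertips stand 14 mm ahead of it and the grasp point (between the pads) lies 5 mm behind it; z points along the fingers, y is the direction in which the jaws open and shut (so a half turn about z gives the same grasp; the last joint's range is limited). The gripper opens to 85 mm and grips with 20 to 120 N. Pads are 22 mm wide; open, the fingers measure 114 mm over their backs; the gripper's body (76 mm by 85 mm) begins 54 mm behind the grasp point. The pads swing forward as they close: fully open they stand 13 mm farther back than shut.
Start: joints at [1.299, 0.126, -0.04, 1.405, 0, 1.571], TCP at [140.938, 505.712, 245.295] pointing down, gripper open.
Joint ranges: [-2.72, 2.72], [-0.95, 1.95], [-1.27, 1.35], [-1.78, 2.02], [-1.46, 1.47], [-3.14, 3.14]. Speed limits (rad/s): [2.39, 2.39, 3.01, 3.14, 3.14, 3.14].

## Interface

Orientations are given as a unit quaternion [x, y, z, w].
In Python, from plant import sense, capture, camera_params, hand_in gives the robot as it stands. The module is installed in compiled form; this text tells all that it offers.
- The arm moves only by the shell command python3 -m jog 'ROWS' [FORCE]. ROWS is JSON, a list that holds one entry, the list of rows, each a list of 7 numbers: the shift along the tool's x, y, z in m, then the turn, a rotation vector about the tool's x, y, z in rad, then the closure in counts, from 0 (fully open) to 255 (shut). A call has 1 to 5 rows; each row shifts and turns the commanded pose from where the row before left it, along the tool's axes as they then stand; what a row does not reach is not made up. A row lasts 1/10 s, in which the tool goes at most 50 mm and 8.59 degrees, less where a joint would pass 70% of its speed; a pose out of reach is approached as far as the arm can. A call is refused whole if a number of a shift passes 0.05 or a number of a turn 0.15, either way. A call with a gripper value outside its range is refused whole. The fingers move at their own pace and stop on an object; FORCE is the grip in N (left out, the last holds). Time passes only in rows, so rows that do not move let the fingers close. It gives the time, the measured TCP pose, the force and the opening at its end, in the units of the state.
- sense(): the state, without advancing time (a new reading comes with each control period).
- capture(name): name is "scene" or "side" or "wrist"; returns the picture (400x640x3 uint8, blue, green, red); there is no depth.
- camera_params(name): a dict with "fx", "fy", "cx", "cy" (pixels), "dist_coeffs" ([k1, k2, p1, p2, k3] as OpenCV has them; the pictures are not rectified), "R" (3x3) and "t" (3): a world point X has camera coordinates R X + t. Camera axes: x right, y down, z forward; pixel columns grow to the right and rows downward; lengths in mm; the calibration is good to about 2 mm. A picture is of the moment at which its call begins: read the wrist's pose just before it. camera_params takes no time and is no camera call; for the wrist camera it gives the pose at the moment of the call.
- hand_in(): hands the job in, once; it reports no verdict.
The state is a dict: "t": time; "joint_pos": joint angles; "dq": joint speeds; "joint_efforts": joint torques, N m; "eef_pos": TCP position; "eef_rot": TCP orientation; "force": force on the tool from outside, world axes, zero at the start; "torque": the same for the moment, N m; "finger_gap": opening from 0.0 (shut) to 1.0 (fully open).
Only numpy, scipy, OpenCV 4.12 (cv2) and the standard library are available. Lean on these libraries where they do the work, as an engineer would, in place of code of your own. Each camera call takes 0.05 s, during which the arm holds its last target. There are 200 camera calls.

## Working session

There is one attempt and no reset: what is moved stays moved. The work goes in short steps, Python scripts to look and compute and a shell command to move; the robot and the scene stay as the last step left them, time stands still between calls to the robot, and variables do not carry over. Pictures are saved under pics/ and viewed, about 8 in all and at most 12, crops included, and the job is handed in when it is done.

```bash
mkdir -p pics; python3 - <<'E'
from plant import *
import cv2
print(sense())
for n in("scene","side","wrist"):
    p=camera_params(n); im=capture(n); cv2.imwrite(f"pics/{n}0.png",im)
    import numpy as np
    R=np.array(p["R"]);print(n,p["fx"],p["cx"],p["cy"],p["dist_coeffs"],(-R.T@np.array(p["t"])).round(0),R.round(2).tolist())
E
```

```text
{'t': 0.0, 'joint_pos': array([ 1.29896900e+00,  1.26395769e-01, -4.05853672e-02,  1.40540720e+00,
       -1.18336832e-05,  1.57078820e+00]), 'dq': array([-0.00023388,  0.0002056 , -0.00040653, -0.00126295,  0.00176633,
       -0.0005894 ]), 'joint_efforts': array([-2.06957825e-04, -4.35910356e+01,  3.52924776e+01,  1.71949784e-02,
       -5.20030278e-05, -4.82749030e-06]), 'eef_pos': array([140.86014711, 505.35822658, 244.53054764]), 'eef_rot': array([ 1.35491530e-01,  9.90778185e-01, -7.89463014e-04, -1.01995771e-04]), 'force': array([ 0.24212752, -0.79106882, -0.44789027]), 'torque': array([ 0.02584471, -0.06018453,  0.04198782]), 'finger_gap': 0.9951316684338354}
scene 382.3057563260595 320.2969440303628 196.92579747505368 [-0.0498912  0.         0.         0.         0.       ] [1208.  322.  729.] [[-0.47, 0.88, -0.0], [0.59, 0.32, -0.74], [-0.65, -0.35, -0.67]]
side 432.1360739443341 321.89150464255414 203.9459736623904 [0.03253375 0.         0.         0.         0.        ] [ 319. -850. 1030.] [[0.96, -0.29, -0.0], [-0.22, -0.71, -0.67], [0.19, 0.64, -0.74]]
wrist 333.1637583507006 319.2703788368209 198.8031978580123 [-0.03285963  0.          0.          0.          0.        ] [ 60. 528. 373.] [[0.27, 0.96, -0.0], [0.91, -0.25, 0.32], [0.31, -0.09, -0.95]]
```

View pics/scene0.png

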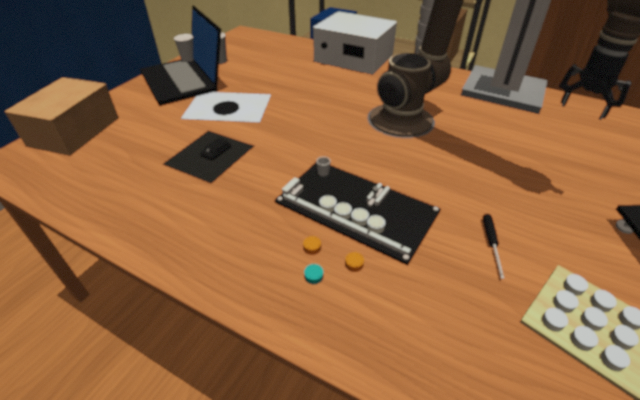

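View pics/side0.png

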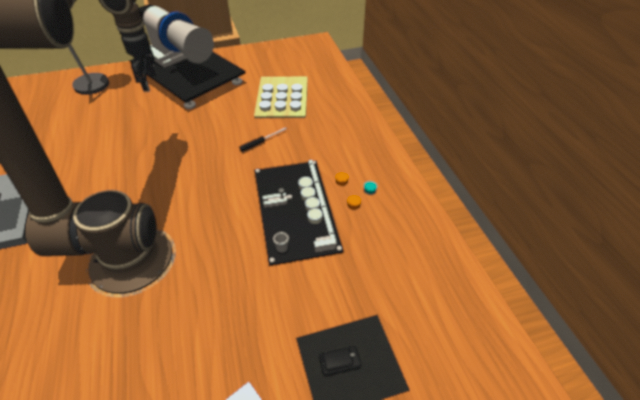

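Four white discs on the black plate (scene ≈(328,202),(344,210),(360,215),(376,223); side ≈(315,215)…(305,182)) are the blanks. The nine white discs on the yellow tray and the orange and turquoise discs are off the fixture, so I leave them alone. Next I measure the plate's four corner screws and the blanks in both fixed views.

```bash
cat > h.py <<'E'
import numpy as np, cv2
from plant import *
def ray(p,uv,z):
    K=np.array([[p["fx"],0,p["cx"]],[0,p["fy"],p["cy"]],[0,0,1]])
    n=cv2.undistortPoints(np.array(uv,float).reshape(-1,1,2),K,np.array(p["dist_coeffs"])).reshape(-1,2)
    R=np.array(p["R"]);c=-R.T@np.array(p["t"])
    d=np.c_[n,np.ones(len(n))]@R
    return (c+d*((z-c[2])/d[:,2])[:,None])[:,:2]
def proj(p,X):
    K=np.array([[p["fx"],0,p["cx"]],[0,p["fy"],p["cy"]],[0,0,1]])
    return cv2.projectPoints(np.array(X,float).reshape(-1,1,3),cv2.Rodrigues(np.array(p["R"]))[0],np.array(p["t"],float),K,np.array(p["dist_coeffs"]))[0].reshape(-1,2)
E
python3 - <<'E'
from h import *
box={"scene":(265,150,450,265),"side":(245,150,350,270)}
for n,(a,b,c,d) in box.items():
    im=cv2.imread(f"pics/{n}0.png"); p=camera_params(n)
    hsv=cv2.cvtColor(im,cv2.COLOR_BGR2HSV)
    w=((hsv[...,1]<90)&(hsv[...,2]>110)).astype(np.uint8)
    k,l,s,ce=cv2.connectedComponentsWithStats(w)
    for i in range(1,k):
        if a<ce[i][0]<c and b<ce[i][1]<d: print(n,s[i].tolist(),ce[i].round(1),ray(p,[ce[i]],12).round(0),ray(p,[ce[i]],32).round(0))
    m=(hsv[...,2]<60).astype(np.uint8); mm=np.zeros_like(m); mm[b:d,a:c]=m[b:d,a:c]
    cs=max(cv2.findContours(mm,0,1)[0],key=cv2.contourArea)
    print(n,"plate",cv2.minAreaRect(ray(p,cs.reshape(-1,2),12).astype(np.float32)))
    cv2.imwrite(f"pics/{n}0z.png",cv2.resize(im[b:d,a:c],None,fx=4,fy=4,interpolation=2))
E
```

```text
scene [316, 157, 14, 9, 64] [323.1 161.3] [[ 371. -121.]] [[ 394. -109.]]
scene [282, 177, 129, 76, 1849] [343.7 213.7] [[547.  35.]] [[566.  43.]]
scene [367, 183, 23, 22, 249] [377.6 193.6] [[431.  84.]] [[452.  91.]]
scene [277, 196, 5, 4, 16] [279.4 197.6] [[ 575. -150.]] [[ 592. -136.]]
scene [433, 206, 6, 5, 21] [435.5 208.1] [[411. 244.]] [[433. 246.]]
scene [403, 254, 6, 5, 27] [405.6 256.1] [[606. 227.]] [[623. 230.]]
scene plate ((490.423583984375, 51.62474060058594), (391.71942138671875, 194.13107299804688), 85.00018310546875)
side [298, 160, 38, 88, 1246] [316.2 205.1] [[565.  36.]] [[560.  18.]]
side [255, 169, 5, 3, 13] [257. 170.] [[417. 251.]] [[415. 229.]]
side [280, 189, 3, 2, 4] [281.  189.8] [[473. 135.]] [[470. 115.]]
side [262, 193, 30, 12, 240] [275.3 198.2] [[447. 103.]] [[445.  84.]]
side [273, 232, 16, 13, 87] [281.  238.5] [[427. -61.]] [[425. -77.]]
side [337, 246, 5, 4, 19] [338.9 247.4] [[ 581. -143.]] [[ 576. -157.]]
side [269, 257, 6, 5, 21] [271.4 259.2] [[ 384. -126.]] [[ 383. -140.]]
side plate ((495.5188293457031, 45.03071594238281), (394.01470947265625, 206.8504180908203), 85.29329681396484)
```

View pics/scene0z.png

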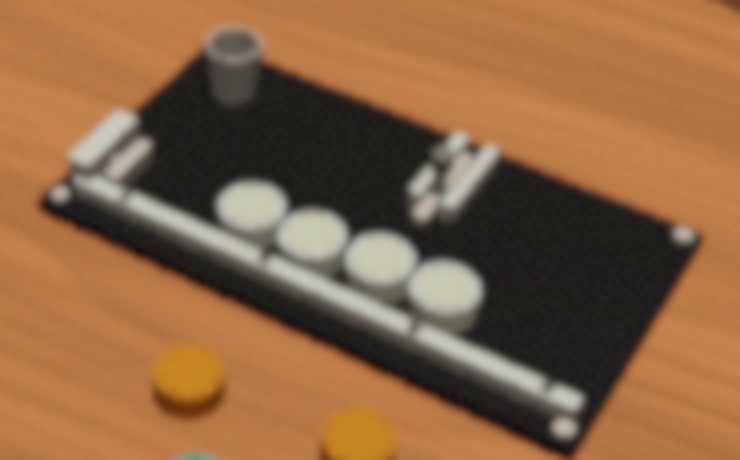

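The crop confirms the layout: four white blanks in a row on the fence's near side, the keeper at (455,180), the stop at (105,145) and the cup at (233,65). Rough fixture pose is centre (496,50), yaw about -4.7°. Both views agree to about 6 mm. I'll now move the wrist camera over the plate for a better measurement.

```bash
J="python3 -m jog"
python3 -m jog '[[[-0.037,-0.029,0,0,0,0,255],[-0.037,-0.029,0,0,0,0,255],[-0.037,-0.029,0,0,0,0,255],[-0.037,-0.029,0,0,0,0,255]]]' 20
python3 -m jog '[[[-0.037,-0.029,0,0,0,0,255],[-0.037,-0.029,0,0,0,0,255],[-0.037,-0.029,0,0,0,0,255],[-0.037,-0.029,0,0,0,0,255]]]'
python3 -m jog '[[[-0.037,-0.029,0,0,0,0,255],[-0.037,-0.029,0,0,0,0,255],[-0.037,-0.029,0,0,0,0,255],[-0.037,-0.029,0,0,0,0,255]]]'
python3 -m jog '[[[0,0,0,0,0,-0.1,255],[0,0,0,0,0,-0.09,255],[0,0,0,0,0,0,255],[0,0,0,0,0,0,255]]]'
python3 - <<'E'
from h import *
import json
s=sense(); p=camera_params("wrist"); im=capture("wrist")
cv2.imwrite("pics/w1.png",im)
json.dump({k:(np.array(v).tolist()) for k,v in p.items()},open("w1.json","w"))
print(s["eef_pos"],s["eef_rot"],s["force"])
E
```

```text
t: 0.55
eef_pos: [252.9, 352.7, 245.0]
eef_rot: [0.135, 0.991, -0.0, 0.0]
force: [1.0, 0.0, 0.6]
finger_gap: 0.333
t: 0.95
eef_pos: [364.4, 201.0, 245.3]
eef_rot: [0.135, 0.991, 0.0, 0.0]
force: [1.1, 0.9, -0.4]
finger_gap: -0.0
t: 1.35
eef_pos: [475.9, 49.4, 245.2]
eef_rot: [0.136, 0.991, 0.0, 0.0]
force: [-0.1, 1.2, -0.0]
finger_gap: -0.001
t: 1.75
eef_pos: [475.0, 51.3, 245.1]
eef_rot: [0.042, 0.999, -0.0, -0.0]
force: [-0.5, 0.0, 0.3]
finger_gap: 0.0
[475.04507523  51.31557814 245.08699698] [ 4.19069476e-02  9.99121489e-01 -1.86104336e-05 -2.41897952e-04] [-0.5305396   0.04502013  0.3023565 ]
```

View pics/w1.png

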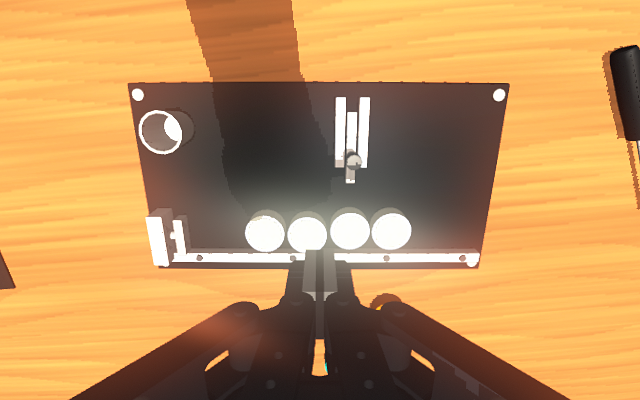

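The wrist view shows the whole plate from above. Near screws are at (138,95) and (499,95), far screw at (472,260), blanks at (265,233), (307,234), (350,230) and (391,231), knob at (354,160), and the fence along row ≈257. Next I fit the plate edges and circles.

```bash
cat > m.py <<'E'
from h import *
import json,sys
def blanks(im,p,F,circ=False):
    pass
E
python3 - <<'E'
from h import *
import json
p=json.load(open("w1.json")); im=cv2.imread("pics/w1.png")
g=cv2.cvtColor(im,6); hsv=cv2.cvtColor(im,40)
# plate edges: dark mask boundary -> lines
d=((hsv[...,2]<120)).astype(np.uint8)
# near edge rows per column, left/right edge cols per row
def edge(seq): return np.array(seq,float)
grad=im[...,2].astype(float)
near=[(u,70+np.argmin(np.diff(grad[70:95,u]))+.5) for u in list(range(140,185,4))+list(range(310,500,5))]
left=[(110+np.argmin(np.diff(grad[v,110:165]))+.5,v) for v in range(105,205,5)]
right=[(470+np.argmax(np.diff(grad[v,470:520]))+.5,v) for v in range(105,245,5)]
def fit(pts,z):
    X=ray(p,pts,z); 
    for _ in range(3):
        vx,vy,x,y=cv2.fitLine(X.astype(np.float32),cv2.DIST_HUBER,0,.01,.01).ravel()
        r=np.abs((X[:,0]-x)*vy-(X[:,1]-y)*vx)
        X=X[r<3]
    return np.array([vx,vy]),np.array([x,y]),len(X)
for n,pts in(("near",near),("left",left),("right",right)):
    v,c,k=fit(pts,12); print(n,v,np.degrees(np.arctan2(v[1],v[0])),c,k)
w=(g>215).astype(np.uint8)
k,l,s,ce=cv2.connectedComponentsWithStats(w)
for i in range(1,k):
    if s[i][4]>20 and ce[i][1]<275 and 100<ce[i][0]<520: print(s[i].tolist(),ce[i].round(1),ray(p,[ce[i]],12).round(1))
ci=cv2.HoughCircles(cv2.resize(g,None,fx=4,fy=4,interpolation=2)[4*200:4*256,4*230:4*430],cv2.HOUGH_GRADIENT,1,120,param1=150,param2=12,minRadius=66,maxRadius=90)
print(ci)
for c in ci[0]:
    u=(c[0]/4+230-.4,c[1]/4+200-.4); e=ray(p,[u,(u[0]+c[2]/4,u[1])],32); print(np.round(u,1),e[0].round(1),"diam",2*np.linalg.norm(e[1]-e[0]))
# fence
for u in (200,240,430,455): print(u,g[240:272,u].tolist())
E
```

```text
near [0.08505542 0.9963762 ] 85.12078 [387.3287   68.17321] 50
left [ 0.9963868  -0.08493078] -4.872044 [ 433.12488 -145.94914] 17
right [ 0.99650985 -0.08347552] -4.788367 [502.12454 246.5576 ] 28
[132, 89, 12, 12, 108] [137.3  94.3] [[ 381.9 -132.4]]
[493, 89, 12, 12, 111] [498.7  94.7] [[414.4 244.8]]
[335, 97, 11, 63, 577] [340.  126.8] [[434.2  76.7]]
[358, 97, 12, 71, 637] [363.5 129.3] [[438.9 101.6]]
[139, 110, 43, 44, 608] [164.3 130.8] [[ 421.8 -112.3]]
[347, 112, 10, 40, 357] [351.4 130.1] [[438.7  88.7]]
[348, 156, 10, 7, 34] [351.9 158.4] [[469.6  87.5]]
[346, 179, 9, 4, 29] [349.6 180.8] [[494.8  83.6]]
[330, 213, 40, 37, 1141] [349.5 230.6] [[555.9  80. ]]
[372, 213, 39, 37, 1128] [391.  231.1] [[560.7 129.1]]
[145, 217, 24, 50, 772] [156.7 240.5] [[ 549.6 -152.1]]
[245, 216, 40, 36, 1098] [264.4 233.5] [[551.  -20.9]]
[170, 217, 157, 45, 2484] [260.2 244.3] [[564.8 -27.8]]
[334, 253, 146, 14, 1210] [407.8 257.2] [[597.5 149.2]]
[[[478.5 115.5  82.3]
  [641.5 114.5  84.6]
  [299.5 139.5  70.1]
  [142.5 125.5  82.5]]]
[349.2 228.5] [544.2  78.7] diam 45.96785069451698
[390.  228.2] [547.8 124.1] diam 47.460896730969054
[304.5 234.5] [547.2  28.2] diam 39.345740668934134
[265.2 231. ] [539.3 -15.2] diam 46.21024384784563
200 [94, 95, 94, 94, 94, 95, 95, 86, 110, 124, 125, 125, 118, 255, 255, 113, 136, 152, 150, 148, 148, 248, 101, 89, 94, 94, 93, 90, 105, 202, 196, 192]
240 [110, 110, 110, 109, 108, 107, 107, 99, 118, 131, 133, 135, 128, 254, 255, 255, 255, 255, 255, 255, 255, 255, 161, 94, 97, 98, 98, 95, 87, 201, 201, 197]
430 [122, 124, 124, 126, 127, 127, 129, 128, 133, 151, 152, 151, 147, 216, 255, 255, 254, 254, 254, 254, 255, 255, 139, 128, 129, 128, 128, 126, 126, 189, 204, 202]
455 [103, 106, 107, 108, 109, 108, 111, 110, 122, 139, 139, 142, 141, 220, 255, 255, 254, 254, 254, 254, 255, 255, 160, 113, 119, 119, 119, 117, 134, 194, 211, 207]
```

```bash
cat > fx.py <<'E'
import numpy as np
TH=np.radians(-4.85); XF=np.array([np.cos(TH),np.sin(TH)]); YF=np.array([-np.sin(TH),np.cos(TH)])
O=490.2*XF+89.75*YF
def tofix(w): d=np.array(w)[...,:2]-O; return np.stack([d@XF,d@YF],-1)
def toworld(f): f=np.array(f,float); return O+f[...,:1]*XF+f[...,1:2]*YF
E
python3 - <<'E'
from h import *; from fx import *
import json
p=json.load(open("w1.json")); im=cv2.imread("pics/w1.png");g=cv2.cvtColor(im,6)
print("O",O)
print("far edge",tofix(ray(p,[(u,268.3) for u in(200,240,430,455)],12)).round(1).tolist())
print("fence in/out",tofix(ray(p,[(u,252.9) for u in(200,240,430,455)],26)).round(1).tolist(),tofix(ray(p,[(u,261.8) for u in(200,240,430,455)],26)).round(1).tolist())
print("knob",tofix(ray(p,[(354,160)],60)))
for (u,v,r) in [(264.4,233.5,20),(307,234,20),(349.5,230.6,20),(391,231.1,19.5)]:
    e=tofix(ray(p,[(u,v),(u-r,v),(u+r,v),(u,v-18.3),(u,v+18.3)],32)); print(e.round(1).tolist())
# blank2 rows
for v in (222,228,234,240): print(v,"".join("#" if x>215 else "." for x in g[v,240:420]))
cv2.imwrite("pics/w1z.png",cv2.resize(im[200:275,140:480],None,fx=2.3,fy=4,interpolation=0)[:, :])
# scene/side check
for n,pts in(("scene",[(328,202),(344,210),(360,215),(376,223)]),("side",[(315,215),(312,203),(308,192),(305,182)])):
    print(n,tofix(ray(camera_params(n),pts,32)).round(0).tolist())
E
```

```text
O [496.03294842  47.98350323]
far edge [[108.1, -146.6], [107.8, -96.8], [108.1, 138.4], [108.2, 169.7]]
fence in/out [[79.3, -138.4], [79.1, -91.4], [79.3, 130.8], [79.4, 160.3]] [[91.1, -139.8], [90.9, -92.3], [91.1, 132.1], [91.2, 161.9]]
knob [[-38.19155899  34.41116488]]
[[51.5, -60.4], [51.5, -82.9], [51.5, -37.9], [29.5, -59.2], [74.5, -61.6]]
[[52.1, -12.6], [52.1, -35.0], [52.1, 9.9], [30.0, -12.3], [75.1, -12.8]]
[[48.0, 35.0], [47.9, 12.6], [48.0, 57.4], [26.1, 34.4], [70.7, 35.7]]
[[48.6, 81.6], [48.6, 59.7], [48.7, 103.5], [26.7, 80.0], [71.5, 83.2]]
222 .........##############################..............############################............###################################.......##################################...........
228 ......#####################################......#####################################.....#######################################..#######################################.........
234 .....########################################...#######################################...########################################..#######################################.........
240 .......####################################.....######################################.......##################################.......##################################............
scene [[55.0, -57.0], [58.0, -6.0], [51.0, 38.0], [54.0, 86.0]]
side [[54.0, -63.0], [55.0, -13.0], [52.0, 37.0], [51.0, 83.0]]
```

View pics/w1z.png

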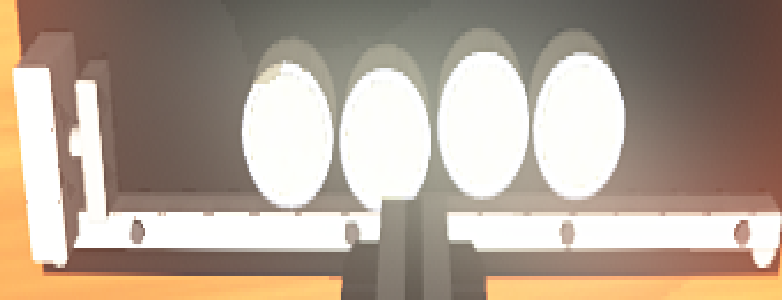

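Plate, fence and knob agree to about 1 mm (fence x = 79.2 against 80, knob y = 34.4 against 34.5). The blanks are in fixture coordinates at (52,-60), (52.5,-13), (48,35) and (49,82), which is 5 to 10 mm off the fence with 47 to 48 mm pitch, as described. The keeper is at about 12 mm. I'll lower the closed fingers in front of blank 1.

```bash
cat > st.py <<'E'
from plant import sense; from fx import *
s=sense(); f=s["force"]; q=s["eef_rot"]
print("FIX",tofix(s["eef_pos"]).round(1),"z",s["eef_pos"][2].round(1),"F x,y,z",np.round([f[:2]@XF,f[:2]@YF,f[2]],2),"yaw",round(float(np.degrees(2*np.arctan2(q[0],q[1]))),2),"t",round(s["t"],2))
E
python3 -m jog '[[[-0.0145,-0.031,0,0,0,0,255],[-0.0145,-0.031,0,0,0,0,255],[0,0,0.05,0,0,0,255],[0,0,0.05,0,0,0,255],[0,0,0.05,0,0,0,255]]]' >/dev/null
python3 -m jog '[[[0,0,0.03,0,0,0,255],[0,0,0.02,0,0,0,255],[0,0,0.014,0,0,0,255],[0,0,0,0,0,0,255],[0,0,0,0,0,0,255]]]' >/dev/null; python3 st.py
python3 -m jog '[[[0,0,0,0,0,0,255],[0,0,0,0,0,0,255]]]' >/dev/null; python3 st.py
```

```text
FIX [  8.1 -60. ] z 31.6 F x,y,z [0.21 0.36 0.89] yaw 4.69 t 2.8
FIX [  9.  -60.2] z 32.5 F x,y,z [-0.23 -0.15 -0.18] yaw 4.69 t 3.0
```

```bash
python3 -m jog '[[[-0.004,0,0,0,0,0,255],[-0.003,0,0,0,0,0,255],[-0.003,0,0,0,0,0,255],[-0.002,0,0,0,0,0,255],[0,0,0,0,0,0,255]]]' >/dev/null; python3 st.py
for i in 1; do python3 -m jog '[[[-0.001,0,0,0,0,0,255],[0,0,0,0,0,0,255]]]' >/dev/null; python3 st.py
python3 -m jog '[[[-0.001,0,0,0,0,0,255],[0,0,0,0,0,0,255]]]' >/dev/null; python3 st.py
python3 -m jog '[[[-0.001,0,0,0,0,0,255],[0,0,0,0,0,0,255]]]' >/dev/null; python3 st.py; done
```

```text
FIX [ 20.5 -60.4] z 31.2 F x,y,z [ 0.22 -0.2  -0.11] yaw 4.69 t 3.5
FIX [ 21.1 -60.4] z 31.2 F x,y,z [-0.38  0.12 -0.83] yaw 4.69 t 3.7
FIX [ 22.1 -60.3] z 31.3 F x,y,z [-0.33  0.37 -0.14] yaw 4.69 t 3.9
FIX [ 23.3 -60.3] z 31.3 F x,y,z [-0.54  0.4   0.4 ] yaw 4.69 t 4.1
```

```bash
python3 -m jog '[[[-0.0005,0,0,0,0,0,255],[0,0,0,0,0,0,255]]]' >/dev/null; python3 st.py
python3 -m jog '[[[-0.0005,0,0,0,0,0,255],[0,0,0,0,0,0,255]]]' >/dev/null; python3 st.py
python3 -m jog '[[[-0.0005,0,0,0,0,0,255],[0,0,0,0,0,0,255]]]' >/dev/null; python3 st.py
python3 -m jog '[[[-0.0005,0,0,0,0,0,255],[0,0,0,0,0,0,255]]]' >/dev/null; python3 st.py
```

```text
FIX [ 23.7 -60.3] z 31.3 F x,y,z [0.11 0.37 0.46] yaw 4.69 t 4.3
FIX [ 24.2 -60.4] z 31.3 F x,y,z [-1.28 -0.34 -0.48] yaw 4.69 t 4.5
FIX [ 24.7 -60.3] z 31.3 F x,y,z [-0.39  0.47 -0.8 ] yaw 4.69 t 4.7
FIX [ 25.2 -60.4] z 31.3 F x,y,z [-0.04  0.1  -0.73] yaw 4.69 t 4.9
```

```bash
python3 -m jog '[[[-0.0005,0,0,0,0,0,255],[0,0,0,0,0,0,255]]]' >/dev/null; python3 st.py
python3 -m jog '[[[-0.0005,0,0,0,0,0,255],[0,0,0,0,0,0,255]]]' >/dev/null; python3 st.py
python3 -c "
from h import *
cv2.imwrite('pics/w2.png',capture('wrist')[180:300,180:480])"
python3 -c "
from h import *
cv2.imwrite('pics/w2.png',cv2.resize(cv2.imread('pics/w2.png'),None,fx=2.5,fy=2.5))"
```

```text
FIX [ 25.7 -60.3] z 31.3 F x,y,z [-0.71  0.22  0.11] yaw 4.69 t 5.1
FIX [ 26.  -60.3] z 31.3 F x,y,z [-0.72  0.69  0.61] yaw 4.69 t 5.3
```

View pics/w2.png

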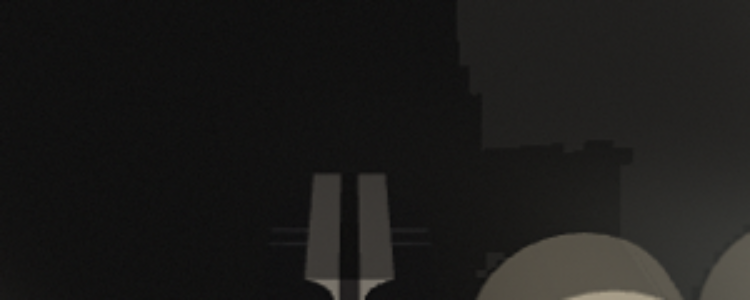

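The crop shows the two fingertips (crop x 305–395). Blank 1 is hidden behind them, and blank 2 is visible at lower right. No fence contact yet, so I carry on gently.

```bash
python3 -m jog '[[[-0.0005,0,0,0,0,0,255],[0,0,0,0,0,0,255]]]' >/dev/null; python3 st.py
python3 -m jog '[[[-0.0005,0,0,0,0,0,255],[0,0,0,0,0,0,255]]]' >/dev/null; python3 st.py
python3 -m jog '[[[-0.0005,0,0,0,0,0,255],[0,0,0,0,0,0,255]]]' >/dev/null; python3 st.py
python3 -m jog '[[[-0.0005,0,0,0,0,0,255],[0,0,0,0,0,0,255]]]' >/dev/null; python3 st.py
python3 -m jog '[[[0,0,0,0,0,0,255],[0,0,0,0,0,0,255]]]' >/dev/null; python3 st.py
```

```text
FIX [ 26.1 -60.4] z 31.2 F x,y,z [-2.3  -0.32  2.04] yaw 4.69 t 5.55
FIX [ 26.1 -60.3] z 31.2 F x,y,z [-6.32 -0.59  5.17] yaw 4.68 t 5.75
FIX [ 26.2 -60.3] z 31.2 F x,y,z [-6.95  0.51  6.59] yaw 4.68 t 5.95
FIX [ 26.2 -60.3] z 31.2 F x,y,z [-8.39  0.22  6.81] yaw 4.68 t 6.15
FIX [ 26.2 -60.3] z 31.2 F x,y,z [-9.51 -0.54  7.35] yaw 4.69 t 6.35
```

Fence contact is clear at TCP fixture x ≈ 26.1. I'll back off and push the others to the same line.

```bash
python3 -m jog '[[[0.002,0,0,0,0,0,255],[0.008,0,0,0,0,0,255],[0.009,0,0,0,0,0,255],[0,0.024,0,0,0,0,255],[0,0.0235,0,0,0,0,255]]]' >/dev/null
python3 -m jog '[[[0,0,0,0,0,0,255],[-0.004,0,0,0,0,0,255],[-0.004,0,0,0,0,0,255],[-0.002,0,0,0,0,0,255],[-0.002,0,0,0,0,0,255]]]' >/dev/null;python3 st.py
python3 -m jog '[[[-0.001,0,0,0,0,0,255],[-0.001,0,0,0,0,0,255],[-0.001,0,0,0,0,0,255],[-0.001,0,0,0,0,0,255],[0,0,0,0,0,0,255]]]' >/dev/null;python3 st.py
```

```text
FIX [ 21.3 -13.4] z 31.2 F x,y,z [-0.25  0.03  0.31] yaw 4.74 t 7.35
FIX [ 25.2 -12.8] z 31.3 F x,y,z [-0.31  0.37 -0.21] yaw 4.69 t 7.85
```

```bash
python3 -m jog '[[[-0.0005,0,0,0,0,0,255],[0,0,0,0,0,0,255]]]' >/dev/null; python3 st.py
python3 -m jog '[[[-0.0004,0,0,0,0,0,255],[0,0,0,0,0,0,255]]]' >/dev/null; python3 st.py
python3 -m jog '[[[-0.0004,0,0,0,0,0,255],[0,0,0,0,0,0,255]]]' >/dev/null; python3 st.py
```

```text
FIX [ 25.5 -12.8] z 31.3 F x,y,z [ 0.11  0.03 -0.37] yaw 4.69 t 8.05
FIX [ 25.9 -12.8] z 31.3 F x,y,z [-1.27 -0.18  0.86] yaw 4.69 t 8.25
FIX [ 26.1 -12.8] z 31.3 F x,y,z [-1.79  0.07  0.95] yaw 4.68 t 8.45
```

```bash
python3 -m jog '[[[0.002,0,0,0,0,0,255],[0.007,0,0,0,0,0,255],[0.0065,0,0,0,0,0,255],[0,0.024,0,0,0,0,255],[0,0.024,0,0,0,0,255]]]' >/dev/null;python3 st.py
python3 -m jog '[[[0,0,0,0,0,0,255],[-0.004,0,0,0,0,0,255],[-0.003,0,0,0,0,0,255],[-0.003,0,0,0,0,0,255],[-0.002,0,0,0,0,0,255]]]' >/dev/null;python3 st.py
python3 -m jog '[[[-0.001,0,0,0,0,0,255],[-0.001,0,0,0,0,0,255],[-0.0005,0,0,0,0,0,255],[0,0,0,0,0,0,255]]]' >/dev/null;python3 st.py
python3 -m jog '[[[-0.0005,0,0,0,0,0,255],[0,0,0,0,0,0,255]]]' >/dev/null; python3 st.py
python3 -m jog '[[[-0.0004,0,0,0,0,0,255],[0,0,0,0,0,0,255]]]' >/dev/null; python3 st.py
```

```text
FIX [10.  35.1] z 31.4 F x,y,z [ 0.14  0.   -0.01] yaw 4.78 t 8.95
FIX [23.  34.5] z 31.3 F x,y,z [-0.24  1.24  0.58] yaw 4.74 t 9.45
FIX [25.3 35.1] z 31.2 F x,y,z [-0.02  0.12  0.18] yaw 4.69 t 9.85
FIX [25.7 35.2] z 31.3 F x,y,z [-0.   -0.56  0.06] yaw 4.68 t 10.05
FIX [26.  35.2] z 31.3 F x,y,z [-0.95  0.06  0.18] yaw 4.68 t 10.25
```

Blank 4 next (y = 82).

```bash
python3 -m jog '[[[0.002,0,0,0,0,0,255],[0.007,0,0,0,0,0,255],[0.0065,0,0,0,0,0,255],[0,0.024,0,0,0,0,255],[0,0.0235,0,0,0,0,255]]]' >/dev/null;python3 st.py
python3 -m jog '[[[0,0,0,0,0,0,255],[-0.004,0,0,0,0,0,255],[-0.003,0,0,0,0,0,255],[-0.003,0,0,0,0,0,255],[-0.002,0,0,0,0,0,255]]]' >/dev/null;python3 st.py
python3 -m jog '[[[-0.001,0,0,0,0,0,255],[-0.001,0,0,0,0,0,255],[-0.0005,0,0,0,0,0,255],[0,0,0,0,0,0,255]]]' >/dev/null;python3 st.py
python3 -m jog '[[[-0.0005,0,0,0,0,0,255],[0,0,0,0,0,0,255]]]' >/dev/null; python3 st.py
python3 -m jog '[[[-0.0004,0,0,0,0,0,255],[0,0,0,0,0,0,255]]]' >/dev/null; python3 st.py
```

```text
FIX [ 9.7 82.7] z 31.4 F x,y,z [ 0.49 -0.18  0.13] yaw 4.77 t 10.75
FIX [22.7 82.1] z 31.3 F x,y,z [-1.05 -0.29  1.59] yaw 4.74 t 11.25
FIX [25.  82.6] z 31.3 F x,y,z [-0.36 -0.68 -0.52] yaw 4.69 t 11.65
FIX [25.5 82.7] z 31.3 F x,y,z [0.58 0.29 0.03] yaw 4.68 t 11.85
FIX [25.9 82.7] z 31.3 F x,y,z [ 0.67 -0.01 -0.04] yaw 4.68 t 12.05
```

```bash
python3 -m jog '[[[-0.0005,0,0,0,0,0,255],[0,0,0,0,0,0,255]]]' >/dev/null; python3 st.py
python3 -m jog '[[[0.002,0,0,0,0,0,255],[0.01,0,0,0,0,0,255],[0.005,0,-0.04,0,0,0,255],[0,0.03,-0.04,0,0,0,255],[0,0.03,-0.04,0,0,-0.07,255]]]' >/dev/null
python3 -m jog '[[[0,0,0,0,0,0,255],[0,0,0,0,0,0,255]]]' >/dev/null;python3 st.py
python3 -c "
from h import *; import json
p=camera_params('wrist'); im=capture('wrist'); cv2.imwrite('pics/w3.png',im)
json.dump({k:(np.array(v).tolist()) for k,v in p.items()},open('w3.json','w'))"
```

```text
FIX [26.1 82.7] z 31.3 F x,y,z [-1.47 -0.15  0.22] yaw 4.68 t 12.25
FIX [  9.1 143.4] z 152.2 F x,y,z [-0.83  0.14 -0.57] yaw 0.61 t 12.95
```

View pics/w3.png

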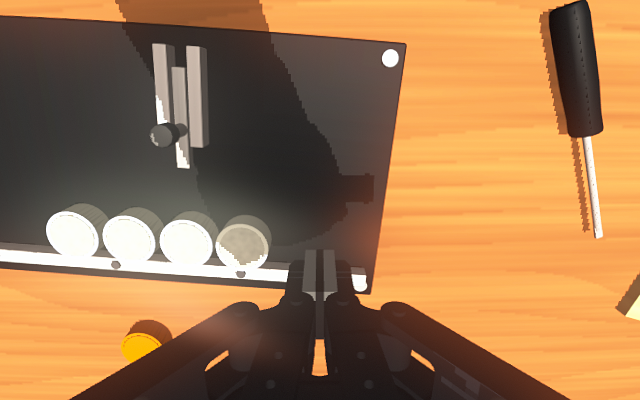

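All four blanks look squared on the fence, tops at about (73,235), (129,239), (186,242) and (243,246), with the keeper untouched.

```bash
python3 - <<'E'
from h import *; from fx import *
import json
p=json.load(open("w3.json"));g=cv2.cvtColor(cv2.imread("pics/w3.png"),6)
K=tofix(ray(p,[(73,235),(129,239.5),(186,243),(243,246)],32)); print(K.round(1).tolist(), "fence", tofix(ray(p,[(20,248),(115,256.5),(270,270)],26)).round(1).tolist())
ci=cv2.HoughCircles(cv2.resize(g,None,fx=3,fy=3,interpolation=2)[600:830,90:840],cv2.HOUGH_GRADIENT,1,130,param1=120,param2=10,minRadius=70,maxRadius=88)
for c in sorted(ci[0].tolist()):
    u=(c[0]/3+30-.3,c[1]/3+200-.3); print(np.round(u,1),c[2]/3,tofix(ray(p,[u],32)).round(1))
E
```

```text
[[56.4, -59.1], [56.8, -11.8], [56.3, 35.8], [55.5, 83.2]] fence [[76.1, -114.4], [77.4, -29.8], [80.2, 105.4]]
[ 71.2 241.2] 26.866666158040363 [[ 62.3 -61.7]]
[125.5 244.9] 29.133333841959637 [[ 62.  -15.4]]
[182.9 248.2] 29.133333841959637 [[61.4 32.9]]
[239.9 251.2] 28.03333282470703 [[60.5 80.6]]
```

```bash
python3 -m jog '[[[-0.024,-0.0017,0,0,0,0,255],[-0.024,-0.0017,0,0,0,0,255],[0,0,0.045,0,0,0,255],[0,0,0.045,0,0,0,255],[0,0,0.025,0,0,0,255]]]' >/dev/null
python3 -m jog '[[[0,0,0.006,0,0,0,255],[0,0,0,0,0,0,255],[0,0,0,0,0,0,255]]]' >/dev/null;python3 st.py
python3 -m jog '[[[0.0003,-0.005,0,0,0,0,255],[0.0003,-0.005,0,0,0,0,255],[0.0003,-0.005,0,0,0,0,255],[0.0003,-0.005,0,0,0,0,255],[0,0,0,0,0,0,255]]]' >/dev/null;python3 st.py
python3 -m jog '[[[0.0002,-0.003,0,0,0,0,255],[0.0002,-0.003,0,0,0,0,255],[0.0002,-0.003,0,0,0,0,255],[0.0002,-0.003,0,0,0,0,255],[0,0,0,0,0,0,255]]]' >/dev/null;python3 st.py
```

```text
FIX [ 56.7 141.9] z 29.7 F x,y,z [0.04 0.96 0.71] yaw 0.73 t 13.8
FIX [ 57.6 121.9] z 30.4 F x,y,z [-0.89 -0.24 -0.39] yaw 0.73 t 14.3
FIX [ 57.6 110.3] z 30.3 F x,y,z [ 0.25 -0.29  1.08] yaw 0.69 t 14.8
```

```bash
python3 -m jog '[[[0.0002,-0.003,0,0,0,0,255],[0.0002,-0.003,0,0,0,0,255],[0.0002,-0.003,0,0,0,0,255],[0.0002,-0.003,0,0,0,0,255]]]' >/dev/null;python3 st.py
python3 -m jog '[[[0.0002,-0.003,0,0,0,0,255],[0.0002,-0.003,0,0,0,0,255],[0.0002,-0.003,0,0,0,0,255],[0.0002,-0.003,0,0,0,0,255]]]' >/dev/null;python3 st.py
python3 -m jog '[[[0.0002,-0.003,0,0,0,0,255],[0.0002,-0.003,0,0,0,0,255],[0.0002,-0.003,0,0,0,0,255],[0.0002,-0.003,0,0,0,0,255]]]' >/dev/null;python3 st.py
```

```text
FIX [57.7 98.5] z 30.3 F x,y,z [-0.37  1.61  0.45] yaw 0.67 t 15.2
FIX [57.7 86.4] z 30.3 F x,y,z [-0.1   1.69  0.69] yaw 0.67 t 15.6
FIX [57.8 74.4] z 30.3 F x,y,z [-0.81  1.95  0.39] yaw 0.67 t 16.0
```

```bash
python3 -c "
from h import *
a=capture('side')[150:270,240:360]; b=capture('scene')[150:265,265:450]; c=capture('wrist')
r=lambda x:cv2.resize(x,(390,300),interpolation=2)
cv2.imwrite('pics/c4.png',np.vstack([np.hstack([r(a),r(b)]),cv2.resize(c[150:300],(780,280),interpolation=2)]))"
```

```text
(no output)
```

View pics/c4.png

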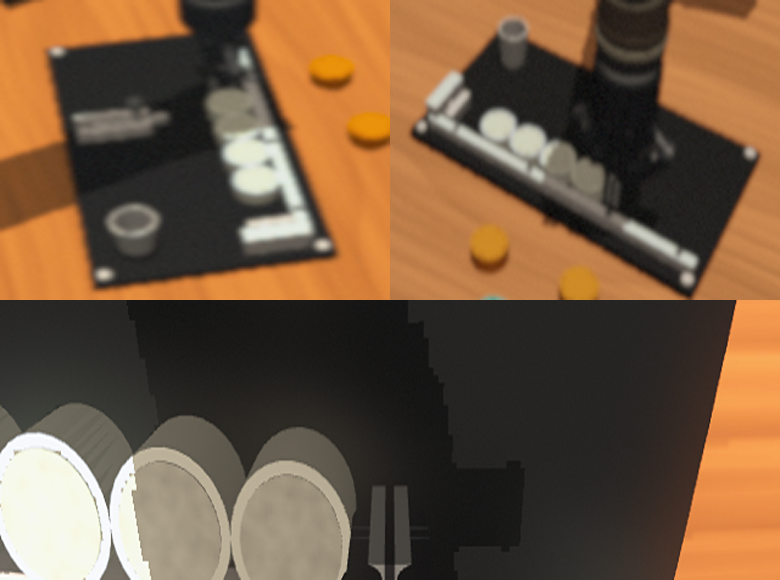

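The row is closed up and straight along the fence in all three views. I'll push on, slowing near the stop.

```bash
python3 -m jog '[[[0.0002,-0.003,0,0,0,0,255],[0.0002,-0.003,0,0,0,0,255],[0.0002,-0.003,0,0,0,0,255],[0.0002,-0.003,0,0,0,0,255],[0.0002,-0.003,0,0,0,0,255]]]' >/dev/null;python3 st.py
python3 -m jog '[[[0.0002,-0.003,0,0,0,0,255],[0.0002,-0.003,0,0,0,0,255],[0.0002,-0.003,0,0,0,0,255],[0.0002,-0.003,0,0,0,0,255],[0.0002,-0.002,0,0,0,0,255]]]' >/dev/null;python3 st.py
python3 -m jog '[[[0.0001,-0.001,0,0,0,0,255],[0,-0.001,0,0,0,0,255],[0.0001,-0.001,0,0,0,0,255],[0.0001,-0.001,0,0,0,0,255]]]' >/dev/null;python3 st.py
python3 -m jog '[[[0.0001,-0.001,0,0,0,0,255],[0.0001,-0.001,0,0,0,0,255]]]' >/dev/null;python3 st.py
```

```text
FIX [57.9 59.3] z 30.3 F x,y,z [-0.89  2.96  1.45] yaw 0.68 t 16.65
FIX [57.9 45.2] z 30.3 F x,y,z [-0.42  2.17  0.19] yaw 0.68 t 17.15
FIX [58.  41.5] z 30.3 F x,y,z [-1.16  1.96  0.63] yaw 0.67 t 17.55
FIX [57.9 39.4] z 30.3 F x,y,z [-0.78  1.53  0.35] yaw 0.67 t 17.75
```

```bash
python3 -m jog '[[[0.0001,-0.001,0,0,0,0,255],[0.0001,-0.001,0,0,0,0,255]]]' >/dev/null;python3 st.py
python3 -m jog '[[[0,-0.0007,0,0,0,0,255],[0.0001,-0.0007,0,0,0,0,255]]]' >/dev/null;python3 st.py
python3 -m jog '[[[0,-0.0007,0,0,0,0,255],[0,0,0,0,0,0,255]]]' >/dev/null;python3 st.py
python3 -m jog '[[[0.0001,-0.0007,0,0,0,0,255],[0,0,0,0,0,0,255]]]' >/dev/null;python3 st.py
```

```text
FIX [57.9 37.4] z 30.3 F x,y,z [-1.65  1.95  0.02] yaw 0.68 t 17.95
FIX [57.9 36.2] z 30.3 F x,y,z [0.35 4.04 0.76] yaw 0.67 t 18.15
FIX [57.9 36. ] z 30.4 F x,y,z [-1.02  5.63  0.82] yaw 0.65 t 18.35
FIX [58.  35.8] z 30.5 F x,y,z [-1.72  6.58  0.82] yaw 0.64 t 18.55
```

The stop is felt at TCP y ≈ 36. I build up gently.

```bash
python3 -m jog '[[[0.0001,-0.0007,0,0,0,0,255],[0,0,0,0,0,0,255]]]' >/dev/null;python3 st.py
python3 -m jog '[[[0,-0.0007,0,0,0,0,255],[0,0,0,0,0,0,255]]]' >/dev/null;python3 st.py
python3 -m jog '[[[0,0,0,0,0,0,255],[0,0,0,0,0,0,255]]]' >/dev/null;python3 st.py
```

```text
FIX [57.9 35.6] z 30.6 F x,y,z [-1.95  8.59  1.16] yaw 0.62 t 18.75
FIX [57.9 35.3] z 30.6 F x,y,z [-2.39 10.44  1.02] yaw 0.6 t 18.95
FIX [58.  35.3] z 30.6 F x,y,z [-2.42  9.8   0.82] yaw 0.6 t 19.15
```

```bash
python3 -m jog '[[[0,-0.0004,0,0,0,0,255],[0,0,0,0,0,0,255]]]' >/dev/null;python3 st.py
python3 -m jog '[[[0,0,0,0,0,0,255],[0,0,0,0,0,0,255],[0,0,0,0,0,0,255],[0,0,0,0,0,0,255]]]' >/dev/null;python3 st.py
python3 -m jog '[[[0,0,0,0,0,0,255],[0,0,0,0,0,0,255],[0,0,0,0,0,0,255],[0,0,0,0,0,0,255]]]' >/dev/null;python3 st.py
```

```text
FIX [58.  35.3] z 30.7 F x,y,z [-1.68 11.64  0.6 ] yaw 0.59 t 19.35
FIX [58.  35.3] z 30.6 F x,y,z [-1.74 10.51  0.35] yaw 0.58 t 19.75
FIX [58.  35.3] z 30.7 F x,y,z [-1.28 10.93  2.08] yaw 0.58 t 20.15
```

Held at about 10.5 N for over a second. Now I ease off and back away along +y, then lift.

```bash
python3 -m jog '[[[0,0.0006,0,0,0,0,255],[0,0.0006,0,0,0,0,255],[0,0.0006,0,0,0,0,255],[0,0.0006,0,0,0,0,255],[0,0.0006,0,0,0,0,255]]]' >/dev/null;python3 st.py
python3 -m jog '[[[0,0.0006,0,0,0,0,255],[0,0.0006,0,0,0,0,255],[0,0.001,0,0,0,0,255],[0,0.002,0,0,0,0,255],[0,0.005,0,0,0,0,255]]]' >/dev/null;python3 st.py
python3 -m jog '[[[0,0.015,0,0,0,0,255],[0,0.015,0,0,0,0,255],[0,0,-0.04,0,0,0.07,255],[0,0,-0.04,0,0,0,255],[0.01,0,-0.04,0,0,0,255]]]' >/dev/null
python3 -m jog '[[[0.04,-0.01,0,0,0,0,255],[0.04,-0.015,0,0,0,0,255],[0.03,-0.015,0,0,0,0,255],[0,0,0,0,0,0,255],[0,0,0,0,0,0,255]]]' >/dev/null;python3 st.py
python3 -c "
from h import *; import json
p=camera_params('wrist'); im=capture('wrist'); cv2.imwrite('pics/w5.png',im)
json.dump({k:(np.array(v).tolist()) for k,v in p.items()},open('w5.json','w'))"
```

```text
FIX [57.9 36.1] z 30.4 F x,y,z [-0.26  2.95 -0.14] yaw 0.66 t 20.65
FIX [57.  44.7] z 30.2 F x,y,z [-0.03  0.    0.54] yaw 0.72 t 21.15
FIX [-65.   35.4] z 150.9 F x,y,z [-0.13  1.24  0.31] yaw 4.64 t 22.15
```

View pics/w5.png

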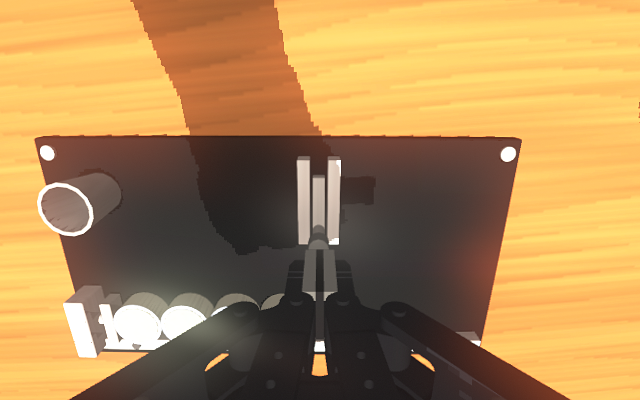

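The row sits against the stop, and the fingers are just behind the knob at (318,232). I lower behind it and push along +x.

```bash
python3 -m jog '[[[0.005,-0.001,0.03,0,0,0,255],[0,0,0.04,0,0,0,255],[0,0,0.02,0,0,0,255],[0,0,0,0,0,0,255],[0,0,0,0,0,0,255]]]' >/dev/null;python3 st.py
python3 -m jog '[[[-0.004,0,0,0,0,0,255],[-0.004,0,0,0,0,0,255],[-0.003,0,0,0,0,0,255],[-0.003,0,0,0,0,0,255],[-0.003,0,0,0,0,0,255]]]' >/dev/null;python3 st.py
python3 -m jog '[[[-0.003,0,0,0,0,0,255],[-0.003,0,0,0,0,0,255],[-0.003,0,0,0,0,0,255]]]' >/dev/null;python3 st.py
```

```text
FIX [-69.2  34.2] z 60.5 F x,y,z [0.48 0.84 0.81] yaw 4.67 t 22.7
FIX [-52.8  33.7] z 60.5 F x,y,z [-2.92  0.09  2.61] yaw 4.69 t 23.2
FIX [-44.1  33.7] z 60.3 F x,y,z [-2.29  0.52  2.64] yaw 4.68 t 23.5
```

```bash
python3 -m jog '[[[-0.005,0,0,0,0,0,255],[-0.005,0,0,0,0,0,255],[-0.005,0,0,0,0,0,255],[-0.005,0,0,0,0,0,255],[-0.005,0,0,0,0,0,255]]]' >/dev/null;python3 st.py
python3 -m jog '[[[-0.005,0,0,0,0,0,255],[-0.005,0,0,0,0,0,255],[-0.004,0,0,0,0,0,255],[-0.004,0,0,0,0,0,255],[-0.004,0,0,0,0,0,255]]]' >/dev/null;python3 st.py
python3 -m jog '[[[-0.002,0,0,0,0,0,255],[-0.002,0,0,0,0,0,255],[-0.002,0,0,0,0,0,255],[-0.001,0,0,0,0,0,255]]]' >/dev/null;python3 st.py
python3 -m jog '[[[-0.001,0,0,0,0,0,255],[-0.001,0,0,0,0,0,255]]]' >/dev/null;python3 st.py
```

```text
FIX [-18.6  33.7] z 60.3 F x,y,z [-2.56 -0.51  1.96] yaw 4.69 t 24.0
FIX [ 3.2 33.7] z 60.3 F x,y,z [-2.69 -0.34  0.73] yaw 4.69 t 24.5
FIX [10.  33.8] z 60.2 F x,y,z [-2.86 -1.38  1.5 ] yaw 4.69 t 24.9
FIX [11.9 33.8] z 60.3 F x,y,z [-2.75 -0.96  0.93] yaw 4.69 t 25.1
```

```bash
python3 -m jog '[[[-0.0007,0,0,0,0,0,255],[-0.0007,0,0,0,0,0,255]]]' >/dev/null;python3 st.py
python3 -m jog '[[[-0.0007,0,0,0,0,0,255],[0,0,0,0,0,0,255]]]' >/dev/null;python3 st.py
```

```text
FIX [12.3 33.8] z 60.2 F x,y,z [-7.95 -1.4   5.83] yaw 4.68 t 25.3
FIX [12.3 33.8] z 60.2 F x,y,z [-8.5  -0.55  5.5 ] yaw 4.67 t 25.5
```

The keeper meets its end stop, with the force jumping at TCP x = 12.3 (11.9 expected). I back off, lift clear and look.

```bash
python3 -m jog '[[[0.002,0,0,0,0,0,255],[0.01,0,0,0,0,0,255],[0.02,0,0,0,0,0,255],[0.02,0,-0.04,0,0,0,255],[0.03,0,-0.04,0,0,0,255]]]' >/dev/null
python3 -m jog '[[[0.03,0,-0.04,0,0,0,255],[0,-0.03,-0.04,0,0,0,255],[0,-0.03,-0.03,0,0,0,255],[0,0,0,0,0,0,255],[0,0,0,0,0,0,255]]]' >/dev/null;python3 st.py
python3 - <<'E'
from h import *; import json
p=camera_params('wrist'); im=capture('wrist'); cv2.imwrite('pics/w6.png',im)
json.dump({k:(np.array(v).tolist()) for k,v in p.items()},open('w6.json','w'))
a=capture('side')[150:270,240:360]; b=capture('scene')[150:265,265:450]
r=lambda x:cv2.resize(x,(390,260),interpolation=2)
cv2.imwrite('pics/c6.png',np.vstack([np.hstack([r(a),r(b)]),cv2.resize(im[60:340],(780,340),interpolation=2)]))
E
```

```text
FIX [-97.4 -26.6] z 250.9 F x,y,z [ 0.67 -0.54 -0.72] yaw 4.77 t 26.5
```

View pics/c6.png

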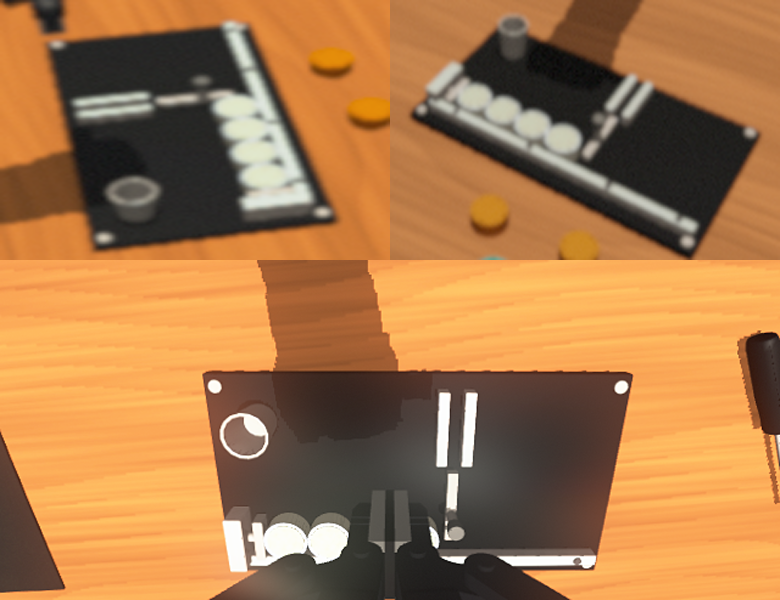

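The row is unbroken on the stop and the keeper bar lies across behind blank 4. One unobstructed wrist view will let me measure the gaps and the keeper.

```bash
python3 -m jog '[[[-0.02,0.045,0,0,0,0,255],[-0.02,0.045,0,0,0,0,255],[-0.02,0.045,0,0,0,0,255],[0,0,0,0,0,0,255],[0,0,0,0,0,0,255]]]' >/dev/null;python3 st.py
python3 - <<'E'
from h import *; from fx import *; import json
p=camera_params('wrist'); im=capture('wrist'); g=cv2.cvtColor(im,6)
json.dump({k:(np.array(v).tolist()) for k,v in p.items()},open('w7.json','w')); cv2.imwrite('pics/w7.png',im)
X=proj(p,[[*toworld((58,y)),32] for y in(-128,-84,-40,4)]); print(X.round(1).tolist())
k=proj(p,[[*toworld((30,34.5)),60],[*toworld((60,34.5)),26]]);print("knob,tip exp",k.round(1).tolist())
u0,v0=np.maximum(X.min(0)-50,0).astype(int);u1,v1=(X.max(0)+60).astype(int)
print(u0,v0); cv2.imwrite('pics/w7z.png',cv2.resize(im[v0:v1,u0:u1],None,fx=3,fy=3,interpolation=2)[:600,:800])
E
```

```text
FIX [-38.8 110.1] z 248.2 F x,y,z [ 0.11 -0.01 -0.08] yaw 4.5 t 27.15
[[115.6, 250.3], [152.5, 250.8], [189.9, 251.1], [227.7, 251.5]]
knob,tip exp [[247.4, 240.2], [255.0, 250.8]]
65 200
```

View pics/w7z.png

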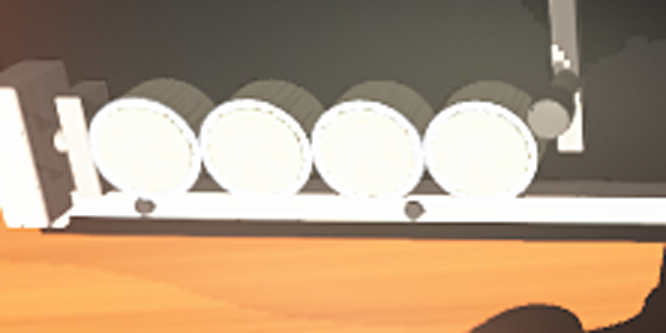

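The row is touching: centres in full-image pixels are (113.7,250), (150.3,250), (187.7,250) and (225.3,250.3). The pixel pitch matches 44 mm, and blank 4 is at y ≈ +1 mm. The knob at (248,239.7) matches the 0.080 m position (247.4,240.2). I'm handing in.

```bash
python3 -c "from plant import *; print(hand_in())"
```

```text
the job is handed in; nothing more can be done
None
```

I squared the four blanks one by one against the fence and slid them as one closed row onto the spring stop. I pressed the row at about 10.5–11 N for over a second, eased off, and slid the keeper to its end stop. I handed in at about 27 s, with the robot clear of everything; no verdict was reported.

**Last checks:**
- **Row:** the blanks touch in line along the fence, with a pitch of about 44 mm. Blank 4 is at fixture y ≈ +1 mm, where the limit is 7.5 mm.
- **Keeper:** the knob is where it should be for 0.080 m. The force also jumped at the expected end of travel.
- **Other objects:** the cup looked in its place in the last views. The screwdriver and the mouse were not checked separately, but the arm never worked near them.
- **Forces:** the most I read on a blank was about 12 N in total, counting the downward part, when squaring blank 1.

**Disagreements:** the camera readings scattered by a few millimetres. An automatic circle fit after squaring put the blanks 4–6 mm further towards the fence than my pixel readings did. I therefore relied on the force felt at the fence and stop for final positions.

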